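# Unclamp the tube rack from the orbital shaker and hold it up level for inspection

### The arm

A 7-joint arm with a two-finger parallel gripper is mounted at the origin on a cart in front of the work surface, level with it; the furniture and walls round the work are solid. World frame = base frame: x ahead of the robot, y to its left, z up, the work surface at z = 0. Lengths are in mm, angles in rad, forces in N, time in s.
With the tool pointing down it reaches from about 400 to 900 mm from the base axis. Payload 5.6 kg.
Tool frame: the origin (TCP) lies midway between the tips of the shut fingers; the grasp point (between the pads) lies 19 mm behind it; z points along the fingers, y is the line along which they close (so a half turn about z gives the same grasp; the last joint's range is limited). The gripper opens to 92 mm and grips with 3 to 60 N. Pads are 20 mm wide; open, the fingers measure 128 mm over their backs; the gripper's body (75 mm by 189 mm) begins 69 mm behind the grasp point.
Start: joints at [-1.286, 0.468, -0.012, 1.603, 0.006, 1.071, -0.056], TCP at [209.316, 615.383, 214.592] pointing down, gripper open.
Joint ranges: [-2.53, 2.53], [-0.31, 2.02], [-1.57, 1.55], [0.28, 2.44], [-1.29, 4.43], [0.15, 1.84], [-2.92, 2.92]. Speed limits (rad/s): [2.57, 2.57, 3.14, 3.14, 3.14, 3.14, 3.14].

### API

Orientations are given as a rotation vector (axis times angle).
In Python, from cell import robot, grip, kin, viewer gives the robot as it stands. Calls block until the motion is done:
- robot.movep(position, orientation): joint-space move of the TCP to a pose.
- robot.servo_line(position, feed=150, rotation=None): straight line of the TCP; rotation=None keeps the orientation; feed is the mean speed in mm/s.
- robot.goto_joints(angles): joint-space move.
- grip(opening, newtons=None): opening from 0.0 (shut) to 1.0 (fully open); newtons is the grip in N (None keeps the last); returns when the fingers have stopped.
- robot.hold(seconds).
- kin.ik(position, orientation): joint angles nearest the present ones, or None.
- robot.observe(): the state.
- viewer.read_camera(name): name is "scene" or "side" or "wrist"; returns the picture (480x640x3 uint8, red, green, blue); there is no depth.
- viewer.camera_info(name): a dict with "camera_matrix" (3x3 intrinsics, pixels), "k1" (the pictures are not rectified: a ray, as slopes to the right and down, at radius r is drawn at 1 + k1 r^2 times it, then the intrinsics apply), "R" (3x3) and "t" (3): a world point X has camera coordinates R X + t. Camera axes: x right, y down, z forward; pixel columns grow to the right and rows downward; lengths in mm; the calibration is good to about 2 mm. A picture is of the moment at which its call begins: read the wrist's pose just before it. camera_info takes no time and is no camera call; for the wrist camera it gives the pose at the moment of the call.
A pose or a line that the arm cannot do raises robot.IKError and nothing moves.
- robot.job_done(): hands the job in; it is judged then, once.
Trained networks look in the newest picture that a camera, given by its name, has taken for a name from the list of things; names that differ only in an ending like _2 or _b are one class to them, and where a whole thing is asked for, a point or a joint stands for the part that bears it (a point fixed in the world has none). Each returns a list of dicts, best first, with "confidence" (0 to 1); they miss things now and then, are a little off and sometimes report something else, mostly with a low value. They report only what shows in the picture. A call takes as long as a camera call. They do not tell look-alikes from the thing itself.
- viewer.silhouettes(name, camera): "mask" (480x640 bool, what is visible of it).
- viewer.pinpoint(name, camera): "at" ([x, y, z] in mm, in the coordinates of the camera as it stood for that picture, good to about 4 mm: a listed point, or the origin of a listed thing).
The state is a dict: "t": time; "joints": joint angles; "joint_velocities": joint speeds; "joint_torque": joint torques, N m; "tcp_pos": TCP position; "tcp_rot": TCP orientation; "contact_force": force on the tool from outside, world axes, zero at the start; "wrist_torque": the same for the moment, N m; "grip_width": opening from 0.0 (shut) to 1.0 (fully open); "grip_force": force on a finger pad.
Only numpy, scipy, OpenCV 4.12 (cv2) and the standard library are available. Lean on these libraries where they do the work, as an engineer would, in place of code of your own. Each camera call takes 0.05 s, during which the arm holds its last target. There are 200 camera calls.

### The job

The shaking run is over: throw the shaker's clamp lever all the way round into the notch with the green mark so that both hold-down jaws let go, then take the blue tube rack by the white bar of its handle, lift it straight up off the shaker and hold it there, level and still, about 10 cm above the deck, so that I can look at the tube tips from below. Keep the rack level all the way so that the four tubes stay in it and their sediment is not stirred up, and leave the other things on the bench where they are. Finish while still holding the rack up: do not put it down or let go.

Things in the scene. Friction and masses are not known exactly. Their poses are not given: they have to be found in the camera images.
- shaker: white bench-top orbital shaker, fixed, 215 x 204 mm, its turn about the vertical varies. Origin on the bench under its platform's middle; x runs from the control panel to its back, y to its left (the rack side), z up. Its deck, the top of the aluminium platform, is 66 mm above the bench. Two dark steel hold-down jaws with red tops, at shaker -x and +x of the rack, reach over the rack's foot
- nest (a point): point on the deck at the middle of the rack's seat (shaker x 0, y 40 mm, 66 mm above the bench); the rack's origin lies within 2 mm of it while seated. Axes as the shaker's. Black stops 8 mm high stand about 2 mm clear of the rack's foot on all sides
- clamp_lever (a joint): angle (rad) of the level clamp lever about its upright pivot at shaker x 0, y -45 mm. Spring notches: 0 red (clamped), 0.6 yellow (catch: jaws still over the foot), 1.2 green (jaws clear). Grows as the knob swings to shaker -x, clockwise from above; at angle a the knob is 100 mm from the pivot towards shaker (sin(0.6-a), -cos(0.6-a)). Stops at -0.04, 1.25. Starts in or near red or yellow
- lever_knob (a point): middle of the upright black knob at the lever's end, where to grip or push it: 17 to 19 mm thick, 44 mm tall, its top 22 mm above this point. The lever's steel arm below it is 13 mm wide, its top 80 mm above the bench. Site x points along the arm away from the pivot, z up. About 4 N here takes the lever over the hump between two notches; it then snaps into the next notch and stays
- yellow_mark (a point): yellow dot on the deck beyond the middle notch of the steel quadrant, 51.5 mm from the lever's pivot
- green_mark (a point): green dot on the deck beyond the notch for 'released', 51.5 mm from the lever's pivot, under the line of the lever arm when it is in that notch
- tube_rack: loose blue tube rack on the shaker, 0.18 to 0.37 kg, centre of mass on its middle line. Origin: middle of its underside; x along the handle, z up; x, y as the shaker's while seated. Foot 124 x 76 x 6 mm; block with eight holes 98 x 72 mm, 14 to 36 mm above the underside. White grip bar over it 72 mm long (x), 12 mm thick (y), 64 to 86 mm above the underside; tube caps reach up to 44 mm
- rack_grip (a point): middle of the rack's white grip bar, 75 mm above the rack's underside, straight above its origin; grip the bar here across its 12 mm (rack y)
- tube_1_tip (a point): centre of the lower end of a small capped sample tube (12 mm thick, 38 mm long, 10 g, white cap) standing loose in one of the rack's holes; 6 mm above the rack's underside when in place
- tube_2_tip (a point): centre of the lower end of a small capped sample tube (12 mm thick, 38 mm long, 10 g, yellow cap) standing loose in one of the rack's holes; 6 mm above the rack's underside when in place
- tube_3_tip (a point): centre of the lower end of a small capped sample tube (12 mm thick, 38 mm long, 10 g, light blue cap) standing loose in one of the rack's holes; 6 mm above the rack's underside when in place
- tube_4_tip (a point): centre of the lower end of a small capped sample tube (12 mm thick, 38 mm long, 10 g, yellow cap) standing loose in one of the rack's holes; 6 mm above the rack's underside when in place
- notebook: bystander: spiral notebook, 210 x 153 x 12 mm, lying to the right; origin at the middle of its underside
- pen_grey: bystander: dark grey pen, 131 mm long, lying to the right; origin at the underside
- marker_red: bystander: white marker with a red cap, 131 mm long, lying to the left; origin at the underside
- marker_blue: bystander: white marker with a blue cap, 131 mm long, lying to the left; origin at the underside
- beaker_100: bystander: small glass beaker, 50 mm wide, 71 mm tall, behind the shaker; origin at the middle of its underside
- tape_roll: bystander: roll of pale green tape, 66 mm wide, 19 mm tall, behind the shaker; origin at the middle of its underside
- stopper: bystander: grey rubber stopper, 30 mm wide, 28 mm tall, behind the shaker; origin at the middle of its underside
- match_box: bystander: small yellow and red box, 36 x 54 x 14 mm, to the right; origin at the middle of its underside
Not all that is in view belongs to the job. Several things have the shape of the tube_rack; the one meant has the colours described above.

How it is judged:
By the outcome, as a careful person would: the job done as asked, in the order asked, and still so for the second after the job is handed in, while the arm keeps its last pose, push and grip.
It also fails if it takes over 48 s, if anything falls off the work surface, if the arm or the gripper's body presses on something with over 40 N, if the wrist force passes 120 N, or if a joint passes its speed limit or range.

## Working session

There is one attempt and no reset: what is moved stays moved. The work goes in short steps, each a Python script; the robot and the scene stay as the last script left them, time stands still between calls to the robot, and variables do not carry over. Pictures are saved under pics/ and viewed, at most 10 in all, crops included, and the job is handed in when it is done.

```bash
ls; mkdir -p pics; cat > h.py <<'E'
import numpy as np, cv2
from cell import robot, grip, kin, viewer
from scipy.spatial.transform import Rotation as R
def toworld(p,ci): return np.array(ci["R"]).T@(np.array(p)-np.array(ci["t"]))
def pix(X,ci):
    c=np.array(ci["R"])@X+np.array(ci["t"]); s=c[:2]/c[2]; s=s*(1+ci["k1"]*(s@s)); K=np.array(ci["camera_matrix"]); return K[:2,:2]@s+K[:2,2]
def find(name,cam,n=3):
    ci=viewer.camera_info(cam); out=[]
    for d in viewer.pinpoint(name,cam)[:n]:
        w=toworld(d["at"],ci); out.append((round(d["confidence"],2),w.round(1),pix(w,ci).round()))
    return out
E
python3 - <<'E'
from h import *
for c in ("scene","side"):
    im=viewer.read_camera(c); cv2.imwrite(f"pics/{c}1.png",im[:,:,::-1])
    for n in ("rack_grip","tube_rack","lever_knob","yellow_mark","green_mark","nest","shaker"):
        print(c,n)
        for r in find(n,c): print("   ",*r)
print(robot.observe()["t"])
E
```

```text
pics
scene rack_grip
    0.87 [476.3 246.7  72.2] [263. 302.]
    0.77 [ 450.5 -242.6   74. ] [403. 238.]
    0.73 [512.6  53.  141.7] [314. 246.]
scene tube_rack
    0.75 [514.1  55.2  69.5] [313. 266.]
    0.7 [ 451.5 -239.4   -2.3] [400. 258.]
    0.61 [477.4 239.8  -2.9] [266. 320.]
scene lever_knob
    0.65 [614.8 -93.9 102.8] [332. 222.]
scene yellow_mark
    0.58 [546.3 -80.9  63.8] [342. 245.]
    0.51 [473.5  65.3  69.4] [319. 275.]
    0.25 [ 7.171e+02 -3.395e+02 -2.000e-01] [367. 208.]
scene green_mark
    0.78 [518.4 -81.2  63.1] [348. 250.]
scene nest
    0.58 [510.7  50.9  64.3] [315. 268.]
    0.19 [613.3 -92.   99.4] [332. 223.]
scene shaker
    0.94 [523.6  18.7  -2.2] [320. 278.]
    0.61 [517.7 -80.3  66.8] [348. 249.]
    0.18 [ 7.718e+02 -5.850e+01 -2.000e-01] [293. 229.]
side rack_grip
    0.92 [ 449.6 -239.8   73.1] [362. 330.]
    0.73 [478.9 241.1  73.5] [223. 227.]
    0.7 [519.2  52.  137.6] [284. 237.]
side tube_rack
    0.96 [513.   49.2  71.4] [285. 254.]
    0.82 [480.5 237.1  -3.2] [227. 245.]
    0.75 [ 454.3 -238.7   -5.4] [360. 344.]
side lever_knob
    0.79 [614.6 -96.7 102.9] [353. 250.]
    0.4 [ 764.7 -157.     4.2] [399. 248.]
side yellow_mark
    0.69 [546.4 -81.8  67.8] [332. 272.]
side green_mark
    0.7 [514.9 -83.7  63. ] [326. 281.]
side nest
    0.74 [519.5  44.5  63.6] [288. 256.]
side shaker
    0.79 [5.242e+02 7.100e+00 3.000e-01] [300. 275.]
    0.24 [767.9 -63.7  -3.5] [372. 233.]
0.8
```

View images.

```bash
python3 - <<'E'
import cv2,numpy as np
a=cv2.imread("pics/scene1.png");b=cv2.imread("pics/side1.png")
cv2.imwrite("pics/crop1.png",np.vstack([cv2.resize(a[180:350,220:450],(800,591))[:300*2][::1]]))
cv2.imwrite("pics/crop2.png",cv2.resize(b[180:350,200:430],(800,591)))
E
```

```text
(no output)
```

View pics/scene1.png

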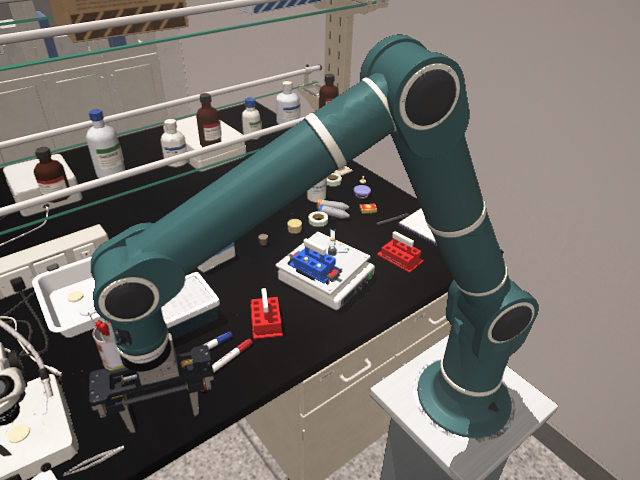

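View pics/crop1.png

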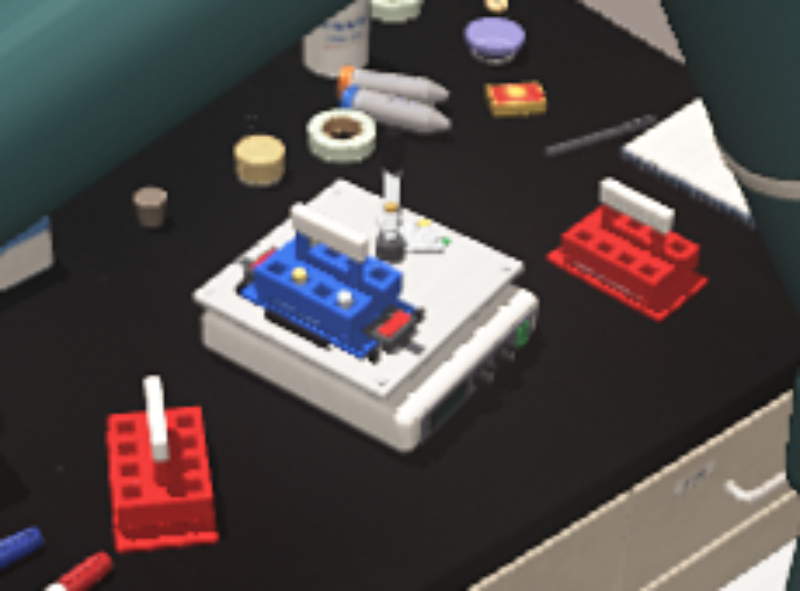

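View pics/crop2.png

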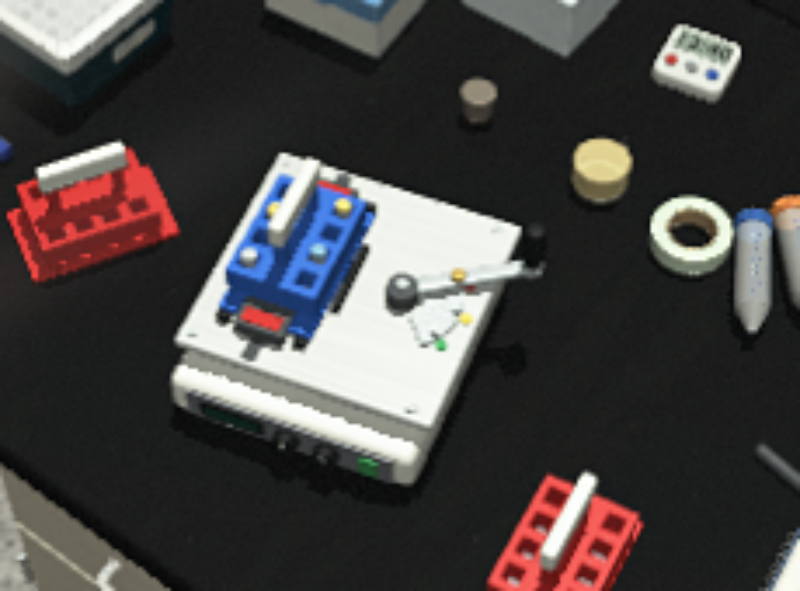

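The three racks in the scene view are red at (266,318), red at (400,255) and blue at (314,262). The blue one on the shaker, with its white bar at (314,246) and four tubes, is the one meant. The crops confirm it. The lever is in red, with its black knob at (332,222). Next I'll go above it for a closer look.

```bash
cat >> h.py <<'E'
from scipy.optimize import least_squares
def rot(th): # tool down, tool x along world angle th
    return (R.from_euler("z",th)*R.from_euler("x",np.pi)).as_rotvec()
LOC={"nest":(0,40,66),"tube_rack":(0,40,66),"rack_grip":(0,40,141),"shaker":(0,0,0),
 "yellow_mark":(0,-96.5,66),"green_mark":(51.5*np.sin(-.6),-45-51.5*np.cos(.6),66)}
def fit(obs): # obs: list (name, world)
    def res(p):
        r=[]
        for n,w in obs:
            l=((100*np.sin(.6-p[3]),-45-100*np.cos(.6-p[3]),0) if n=="lever_knob" else LOC[n])
            q=R.from_euler("z",p[2]).apply(l)
            r+=[p[0]+q[0]-w[0],p[1]+q[1]-w[1]]
        return np.array(r)/4
    s=least_squares(res,[524,12,.24,0.],loss="soft_l1"); return s.x,(res(s.x)*4).round(1)
E
python3 - <<'E'
from h import *
o=robot.observe(); print(R.from_rotvec(o["tcp_rot"]).as_matrix().round(2))
yaw=.235
for k,th0 in (("x out",-.673),("x in",-.673+np.pi)):
  for pos,th in (((615,-95,90),th0),((480,-115,90),th0-1.2),((615,-95,200),th0)):
    q=kin.ik(pos,rot(th)); print(k,None if q is None else np.round(q,2))
for off in (0,np.pi):
    q=kin.ik((514,51,200),rot(yaw+off)); print("rack",None if q is None else np.round(q,2))
E
```

```text
[[-0.95  0.32  0.  ]
 [ 0.32  0.95  0.  ]
 [ 0.    0.   -1.  ]]
x out [-0.72  1.05  1.34  1.82 -1.09  1.25 -1.28]
x out [-0.78  0.85  1.34  2.13 -1.    1.06 -2.34]
x out [-0.74  0.83  1.35  1.74 -0.84  1.29 -1.43]
x in [-0.29  0.61  0.53  1.79 -0.4   0.85  1.33]
x in [-0.49  0.49  0.83  2.12 -0.54  0.75  0.38]
x in [-0.4   0.49  0.68  1.72 -0.35  1.05  1.3 ]
rack [-0.8   0.31  0.77  1.98 -0.26  0.95 -1.24]
rack [-0.45  0.26  0.34  1.96 -0.11  0.94  1.75]
```

```bash
python3 - <<'E'
from h import *
robot.movep((560,-40,300),rot(-.673+np.pi))
ci=viewer.camera_info("wrist"); im=viewer.read_camera("wrist"); cv2.imwrite("pics/w1.png",im[:,:,::-1])
obs=[]
for n in list(LOC)+["lever_knob"]:
    for r in find(n,"wrist",2): print(n,*r); 
    f=find(n,"wrist",1)
    if f and f[0][0]>.4: obs.append((n,f[0][1]))
x,e=fit(obs); print(x,[n for n,_ in obs],e, robot.observe()["t"])
E
```

```text
tube_rack 0.67 [ 454.1 -245.1    0.7] [111. 231.]
tube_rack 0.6 [514.8  47.2  69.9] [355. 105.]
rack_grip 0.82 [ 452.2 -236.6   73.5] [ 83. 244.]
rack_grip 0.61 [515.7  52.4 138.3] [370.  99.]
shaker 0.67 [526.3   8.8   2.8] [326. 139.]
yellow_mark 0.7 [548.5 -83.3  63.4] [268. 221.]
green_mark 0.65 [521.7 -78.7  64. ] [253. 197.]
[481.55228115 -17.27396658   0.81409966   0.        ] ['tube_rack', 'rack_grip', 'shaker', 'yellow_mark', 'green_mark'] [-1.500e+00  2.554e+02  3.000e-01  2.469e+02 -4.470e+01 -2.600e+01
  3.200e+00 -1.000e-01  3.500e+00 -1.980e+01] 4.1917
```

View pics/w1.png

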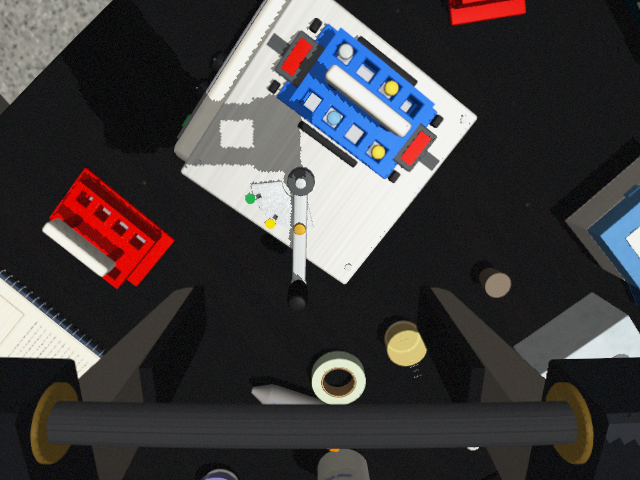

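```bash
python3 - <<'E'
from h import *
obs=[("rack_grip",(512.6,53)),("tube_rack",(514.1,55.2)),("lever_knob",(614.8,-93.9)),("yellow_mark",(546.3,-80.9)),("green_mark",(518.4,-81.2)),("nest",(510.7,50.9)),("shaker",(523.6,18.7)),
("rack_grip",(519.2,52)),("tube_rack",(513,49.2)),("lever_knob",(614.6,-96.7)),("yellow_mark",(546.4,-81.8)),("green_mark",(514.9,-83.7)),("nest",(519.5,44.5)),("shaker",(524.2,7.1)),
("rack_grip",(515.7,52.4)),("tube_rack",(514.8,47.2)),("shaker",(526.3,8.8)),("yellow_mark",(548.5,-83.3)),("green_mark",(521.7,-78.7))]
x,e=fit(obs); print(x,e)
Rz=R.from_euler("z",x[2]); o=np.array([x[0],x[1],0])
np.save("fit.npy",x)
ci=viewer.camera_info("wrist")
for n,l in {"pivot top?":(0,-45,90),"knobmid":(100*np.sin(.6-x[3]),-45-100*np.cos(.6-x[3]),103),"knobtop":(100*np.sin(.6-x[3]),-45-100*np.cos(.6-x[3]),125),"bar+":(36,40,152),"bar-":(-36,40,152),"green":LOC["green_mark"],"yellow":LOC["yellow_mark"]}.items():
    w=o+Rz.apply(l); print(n,w.round(1),pix(w,ci).round(1))
E
```

```text
[ 5.24607594e+02  1.13286661e+01  2.44358724e-01 -5.56876663e-02] [ 2.3 -2.9  0.8 -5.1 -1.  -0.6  1.7 -1.4 -0.8  0.6  4.2 -0.8  1.  -7.4
 -4.3 -1.9  1.9  0.9 -0.8  2.2  1.6 -0.5  2.7  3.1 -4.6  5.6  0.4  4.2
 -0.8 -2.3  0.1  2.9 -1.7  2.5 -0.5  1.  -4.1 -1.9]
pivot top? [535.5 -32.3  90. ] [299.5 181.5]
knobmid [613.8 -94.5 103. ] [300.2 292.4]
knobtop [613.8 -94.5 125. ] [299.6 302.3]
bar+ [549.9  58.9 152. ] [408.5 130.9]
bar- [480.   41.4 152. ] [329.7  65.9]
green [517.6 -80.6  66. ] [248.7 194.8]
yellow [548.  -82.3  66. ] [268.  220.3]
```

```bash
cat >> h.py <<'E'
def arm(a,x,z):
    ang=.6-a-np.pi/2+x[2]; p=np.array([x[0],x[1],0])+R.from_euler("z",x[2]).apply((0,-45,0))
    return p+np.array([100*np.cos(ang),100*np.sin(ang),z]), rot(ang+np.pi)
E
python3 - <<'E'
from h import *
x=np.load("fit.npy"); a0=-.03
grip(.55,12)
p,r=arm(a0,x,170); robot.movep(p,r)
p,r=arm(a0,x,89); robot.servo_line(p,120,r)
w=grip(0,12); o=robot.observe(); print(o["grip_width"]*92,o["grip_force"],o["contact_force"])
fm=0
for a in np.linspace(a0,1.2,10)[1:]:
    p,r=arm(a,x,89); robot.servo_line(p,70,r); o=robot.observe(); print(round(a,2),np.round(o["contact_force"],1),np.round(o["grip_width"]*92,1))
robot.hold(.2)
grip(.5)
p,r=arm(1.2,x,230); robot.servo_line(p,150,r); 
im=viewer.read_camera("wrist"); cv2.imwrite("pics/w2.png",im[:,:,::-1]); im=viewer.read_camera("side"); cv2.imwrite("pics/s2.png",im[180:350,200:430,::-1])
for n in ("lever_knob","green_mark","rack_grip"): print(n,find(n,"wrist",2),find(n,"side",2))
ci=viewer.camera_info("wrist");print(arm(1.2,x,103)[0],pix(arm(1.2,x,125)[0],ci),robot.observe()["t"])
E
python3 -c "
import cv2,numpy as np
a=cv2.imread('pics/w2.png');b=cv2.imread('pics/s2.png')
cv2.imwrite('pics/c2.png',np.hstack([cv2.resize(a,(400,300)),cv2.resize(b,(400,300))]))"
```

```text
18.08096047157585 12.000167645746842 [0.27724698 0.40921512 2.49065945]
0.11 [ 2.   2.2 -0.2] 18.5
0.24 [0.7 1.3 3.1] 18.2
0.38 [-3.7  0.2  5.7] 18.0
0.52 [-1.7  1.5  4.1] 18.1
0.65 [1.6 2.  1.4] 18.1
0.79 [2.5 2.8 2.3] 18.0
0.93 [-1.6  4.1  6.7] 18.1
1.06 [-1.5  5.2  5.8] 17.7
1.2 [2.7 4.3 1.7] 18.2
lever_knob [(0.8, array([ 501.3, -134.8,  107.1]), array([317., 246.]))] [(0.62, array([ 505.5, -125. ,  100.7]), array([337., 284.]))]
green_mark [] [(0.93, array([514.1, -82.7,  63.4]), array([325., 281.])), (0.19, array([512.7,  49.3,  70.6]), array([285., 255.]))]
rack_grip [(0.59, array([ 452.8, -242.3,   72.5]), array([306., 364.]))] [(0.86, array([ 450. , -240.1,   75.3]), array([362., 330.])), (0.85, array([482. , 238.7,  71. ]), array([224., 228.]))]
[ 500.67547275 -126.07684359  103.        ] [311.10903361 241.84568355] 12.3417
```

View pics/c2.png

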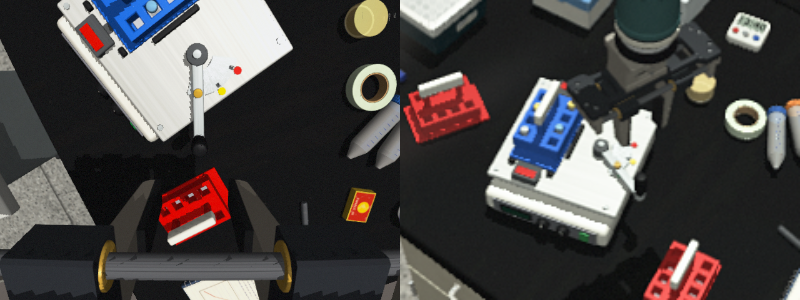

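```bash
python3 - <<'E'
from h import *
x=np.load("fit.npy"); Rz=R.from_euler("z",x[2]); g=np.array([x[0],x[1],0])+Rz.apply((0,40,0))
th=x[2]; print(g,kin.ik(g+[0,0,122],rot(th)))
robot.movep(g+[0,0,270]+Rz.apply((-70,0,0)),rot(th))
im=viewer.read_camera("wrist"); cv2.imwrite("pics/w3.png",im[:,:,::-1])
for n in ("rack_grip","tube_rack","green_mark","yellow_mark"): print(n,find(n,"wrist",2))
ci=viewer.camera_info("wrist")
for l in ((36,40,152),(-36,40,152),(0,-45,90)): print(pix(np.array([x[0],x[1],0])+Rz.apply(l),ci))
print(robot.observe()["t"],robot.observe()["joints"])
E
```

```text
[514.93022847  50.14037292   0.        ] [-1.05100383  0.67412298  1.21183592  2.05421281 -0.78081664  0.97967616
 -0.74985086]
rack_grip [(0.84, array([514. ,  50.9, 137.5]), array([310., 133.])), (0.66, array([478. , 240.1,  72.7]), array([ 81., 119.]))]
tube_rack [(0.74, array([ 453.9, -244.1,   -3.7]), array([558., 251.])), (0.66, array([514.6,  47.6,  67.3]), array([315., 130.]))]
green_mark [(0.79, array([521.9, -79.2,  68.9]), array([460., 159.]))]
yellow_mark [(0.77, array([548.2, -84.1,  65.9]), array([475., 130.]))]
[311.87022736  74.11613754]
[311.89365343 187.53285432]
[419.30545485 130.08449258]
14.0 [-1.48668286  0.06980586  1.44042123  2.06115229 -0.07841843  1.07257867
 -1.33625794]
```

View pics/w3.png

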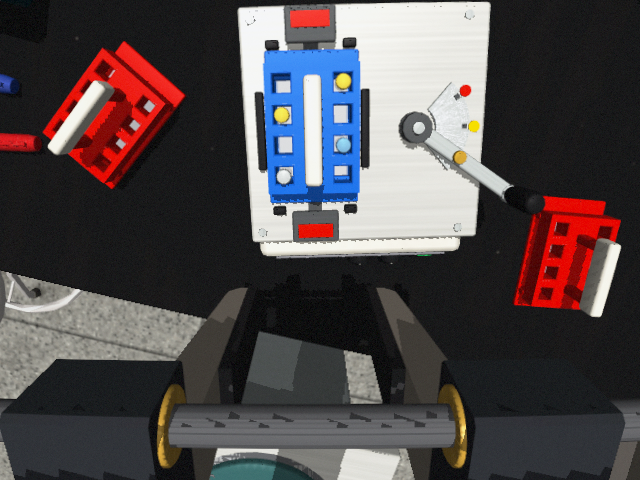

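The jaws now stand clear of the foot at (310,20) and (316,228). The lever covers the green dot, with red at (465,90) and yellow at (473,126) visible, and the bar runs from (313,75) to (314,186), as predicted. Now I'll grasp it and test-lift.

```bash
python3 - <<'E'
from h import *
x=np.load("fit.npy"); Rz=R.from_euler("z",x[2]); g=np.array([x[0],x[1],0])+Rz.apply((0,39.5,0))
r=rot(x[2])
grip(.5,50)
robot.servo_line(g+[0,0,200],150,r)
robot.servo_line(g+[0,0,122],80,r)
grip(0,50); robot.hold(.3)
o=robot.observe(); print(o["grip_width"]*92,o["grip_force"],o["contact_force"],o["wrist_torque"])
t0=o["tcp_pos"]; robot.servo_line(np.array(t0)+[0,0,6],20); robot.hold(.3)
o=robot.observe(); print(t0,o["tcp_pos"],o["contact_force"],o["wrist_torque"],o["t"])
for c in ("side","scene"):
    im=viewer.read_camera(c); cv2.imwrite(f"pics/{c}4.png",cv2.resize(im[200:320,230:390,::-1],(800,600)))
E
```

```text
11.991339627472998 49.97489154338837 [-0.8247208  -0.48285145 -1.01577249] [-0.14707802  0.15835315 -0.01052747]
[514.97989586  49.53098438 121.9758875 ] [514.93059702  49.51856373 127.90575581] [-0.26760074 -0.04280349 -3.69873558] [-0.02770725  0.17859687  0.00971883] 17.9
```

View pics/side4.png

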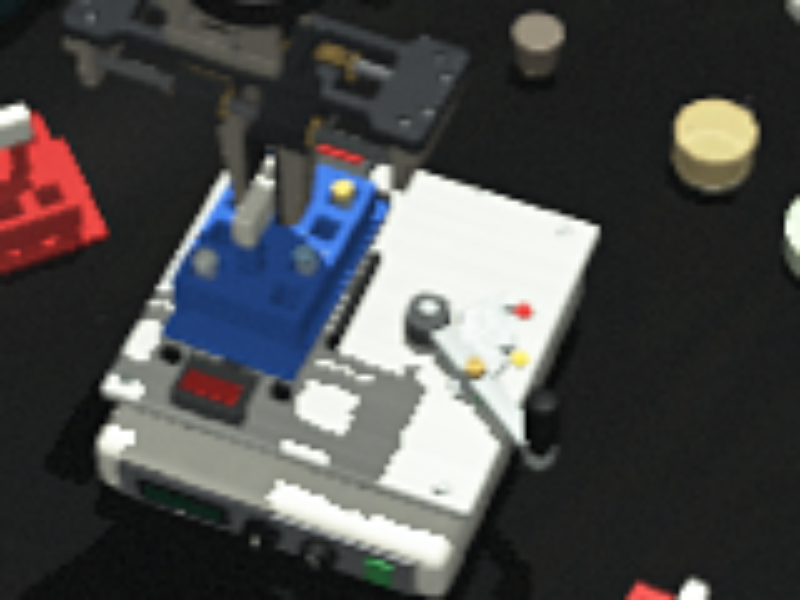

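```bash
python3 - <<'E'
from h import *
p=np.array(robot.observe()["tcp_pos"]); 
robot.servo_line([p[0],p[1],222],40); robot.hold(1)
o=robot.observe(); print(o["tcp_pos"],o["tcp_rot"],o["contact_force"],o["wrist_torque"],o["grip_force"],o["t"])
ims=[]
for c in ("side","scene"):
    ci=viewer.camera_info(c); im=viewer.read_camera(c); u,v=pix(np.array([515,50,130.]),ci).astype(int)
    ims.append(cv2.resize(im[v-75:v+75,u-50:u+50,::-1],(400,600)))
    for n in ("rack_grip","tube_rack","tube_1_tip"): print(c,n,[q for q in find(n,c,4)])
cv2.imwrite("pics/f.png",np.hstack(ims))
E
```

```text
[514.91154782  49.55510844 221.9848354 ] [-3.11814052e+00 -3.82957877e-01  6.16863425e-05] [-0.54797482 -0.1677533  -4.89936455] [-0.01788695  0.20630843 -0.01688302] 49.972960352897644 21.5
side rack_grip [(0.96, array([ 451.7, -239.9,   75.7]), array([362., 329.])), (0.92, array([481.7, 241.5,  71.3]), array([223., 227.])), (0.72, array([478. ,  66.5, 177. ]), array([269., 235.])), (0.55, array([511.9,  51.2, 239.3]), array([281., 213.]))]
side tube_rack [(0.93, array([512.1,  53.6, 170.6]), array([282., 230.])), (0.83, array([ 452.3, -239.7,   -5.8]), array([360., 345.])), (0.68, array([482.7, 236.1,   1.1]), array([228., 244.]))]
side tube_1_tip [(0.48, array([474.9,  66.2, 172.6]), array([268., 237.]))]
scene rack_grip [(0.83, array([515.4,  53.3, 238.6]), array([314., 217.])), (0.7, array([476.3, 243.9,  73.2]), array([264., 301.])), (0.6, array([ 450.5, -242.4,   75.1]), array([403., 238.]))]
scene tube_rack [(0.92, array([513.9,  55.9, 168.7]), array([313., 239.])), (0.78, array([ 4.515e+02, -2.430e+02, -4.000e-01]), array([400., 257.])), (0.69, array([480.2, 244.2,  -2.2]), array([264., 320.])), (0.27, array([475.2,  65.3, 171. ]), array([319., 247.]))]
scene tube_1_tip [(0.46, array([ 711.9, -339.1,   -1.9]), array([368., 209.])), (0.37, array([473.4,  68.4, 168.2]), array([319., 248.])), (0.18, array([ 490.8, -439.9,   -1.5]), array([434., 229.]))]
```

View pics/f.png

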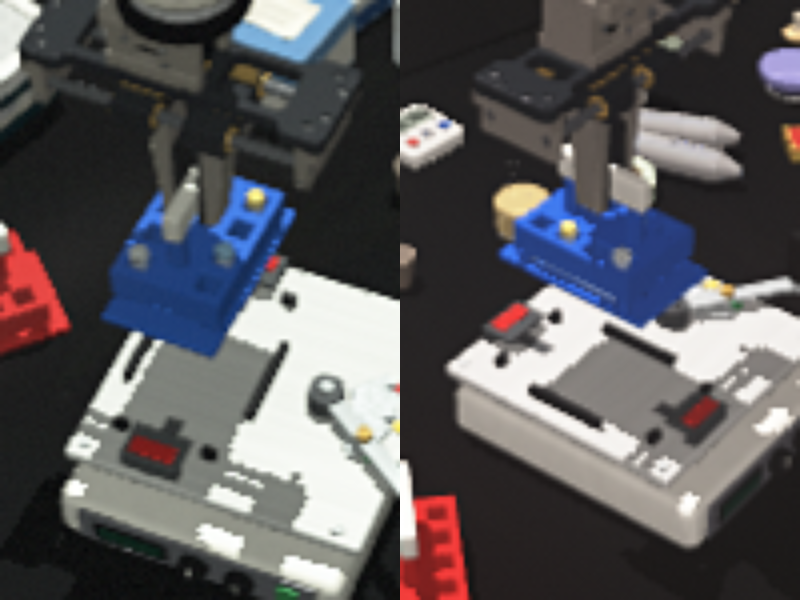

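The rack hangs level, with its origin about 168 mm above the bench, roughly 100 mm above the deck. The tube_1 tip reads 168 to 173 mm, expected 172. The tubes are in it, the lever is in green and the jaws are clear.

```bash
python3 -c "
from h import *
robot.hold(.5); print(robot.job_done())"
```

```text
the job is handed in; nothing more can be done
None
```

The clamp lever is in the green notch with both jaws clear, and the blue rack is held level and still about 10 cm above the deck with its tubes in place; the job is handed in.

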